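Clamp the glued block and start the press timer

ROBOT

A 7-joint arm with a two-finger parallel gripper is mounted at the origin on the work surface. World frame = base frame: x ahead of the robot, y to its left, z up, the work surface at z = 0. Lengths are in m, angles in rad, forces in N, time in s.
With the tool pointing down it reaches from about 0.4 to 0.85 m from the base axis. Payload 10.4 kg.
Tool frame: the origin (TCP) lies at the centre of the arm's flange, where the gripper is bolted on; the fingertips stand 173 mm ahead of it and the grasp point (between the pads) lies 155 mm ahead of it; z points along the fingers, y is the line along which they close (so a half turn about z gives the same grasp; the last joint's range is limited). The gripper opens to 85 mm and grips with 20 to 120 N. Pads are 22 mm wide; open, the fingers measure 114 mm over their backs; the gripper's body (76 mm by 85 mm) begins 54 mm behind the grasp point. The pads swing forward as they close: fully open they stand 13 mm farther back than shut.
Start: joints at [1.224, 0.332, -0.065, 1.46, 0.022, 1.35, -0.088], TCP at [0.199, -0.593, 0.405] pointing down, gripper open.
Joint ranges: [-2.6, 2.6], [-0.5, 2.12], [-1.47, 1.34], [0.16, 2.42], [-1.27, 4.41], [0.06, 2.06], [-2.6, 2.6]. Speed limits (rad/s): [2.22, 2.22, 2.79, 2.79, 3.14, 3.14, 3.14].

INTERFACE

Orientations are given as a unit quaternion [x, y, z, w].
In Python, from workcell import manip, viewer, finder gives the robot as it stands.
- The arm moves only by the tool arm_command, never from a script. Its argument "plan" is a list of rows, each an object with "dp": the shift along the tool's x, y, z in mm, a list of three; "spin": the turn about the tool's z in rad. A call has 1 to 5 rows; each row shifts and turns the commanded pose from where the row before left it, along the tool's axes as they then stand; what a row does not reach is not made up. A row lasts 1/10 s, in which the tool goes at most 50 mm and 8.59 degrees, less where a joint would pass 70% of its speed; a pose out of reach is approached as far as the arm can. A call is refused whole if a number of a shift passes 50 or a number of a turn 0.15, either way. A call with a gripper value outside its range is refused whole. "grip" is the closure, from -1 (fully open) to 1 (shut), set as the call begins (left out, the last holds). The fingers move at their own pace and stop on an object; "newtons" is the grip in N (left out, the last holds). Time passes only in rows, so rows that do not move let the fingers close. It gives the time, the measured TCP pose, the force, the opening and the grip force at its end, in the units of the state.
- manip.get_obs(): the state, without advancing time (a new reading comes with each control period).
- viewer.camera(name): name is "scene" or "top" or "wrist"; returns the picture (480x640x3 uint8, blue, green, red); there is no depth.
- viewer.camera_params(name): a dict with "vertical_fov" (degrees; the focal length in pixels is half the picture's height over the tangent of half this angle, whatever the lens; pixels are square), "cx", "cy" (the principal point, pixels), "R" (3x3) and "t" (3): a world point X has camera coordinates R X + t; the wrist camera has in their place "T_tool_cam" (4x4, takes a point from camera to tool coordinates, whose origin is the TCP and whose axes are the flange's). Camera axes: x right, y down, z forward; pixel columns grow to the right and rows downward; lengths in m; the calibration is good to about 2 mm. A picture is of the moment at which its call begins: read the wrist's pose just before it. camera_params takes no time and is no camera call.
- manip.hand_in(): hands the job in; it is judged then, once.
Trained networks look in the newest picture that a camera, given by its name, has taken for a name from the list of things; names that differ only in an ending like _2 or _b are one class to them, and where a whole thing is asked for, a point or a joint stands for the part that bears it (a point fixed in the world has none). Each returns a list of dicts, best first, with "score" (0 to 1); they miss things now and then, are a little off and sometimes report something else, mostly with a low value. They report only what shows in the picture. A call takes as long as a camera call. They do not tell look-alikes from the thing itself.
- finder.find_in(camera, thing): "position" ([x, y, z] in m, in world coordinates, good to about 4 mm: the middle of the surface that is visible of it).
The state is a dict: "clock": time; "joint_pos": joint angles; "joint_velocities": joint speeds; "tau": joint torques, N m; "position": TCP position; "ee_rot": TCP orientation; "ft_force": force on the tool from outside, world axes, zero at the start; "torque": the same for the moment, N m; "grip_width": opening from 0.0 (shut) to 1.0 (fully open); "grasp_force": force on a finger pad.
Only numpy, scipy, OpenCV 4.12 (cv2) and the standard library are available. Lean on these libraries where they do the work, as an engineer would, in place of code of your own. Each camera call takes 0.05 s, during which the arm holds its last target. There are 200 camera calls.

TASK

Crank the bench press's handle clockwise until its plate is firmly down on the glued wooden block. Then start the press timer on the console: press the round key, then the square key, then the long bar key, each fully down and let fully up again before the next. Press no key before the block is clamped and never press the cross-shaped key; leave the block clamped where it lies and do not disturb the pliers, spool and jar.

Things in the scene. Friction and masses are not known exactly. Their poses are not given: they have to be found in the camera images.
- press: Bench screw press, fixed, grey and steel: base plate 180 (x) x 220 (y) x 20 mm, two steel columns (26 mm thick, at y = +-85 mm), a bridge 50 x 220 mm whose top is 160 mm above the table, a screw through its middle with a flat crank on top. Origin: centre of the base's underside, z up.
- press_plate: The press's moving plate, 110 x 110 x 16 mm dark steel, hangs under the bridge on the screw. Origin: centre of its underside, 79 mm above the table at its highest (crank at 0), 14 mm above the block; it comes down 16 mm per turn of the crank.
- plate_face (a point): Centre of the underside of the press plate (the face that comes down on the block).
- crank (a joint): Angle of the crank, rad, about the vertical screw; 0 with the crank arm pointing to the press's -x, grows clockwise seen from above, which lowers the plate (and the crank with it). Meets the block at about 5.5 rad. Turning takes about 5 to 7 N at the grip, clearly more once the plate bears on the block (firm: 12 to 18 N at the grip); the screw stays where it is left.
- crank_grip (a point): Point on the axis of the crank's upright wooden grip, 34 mm above the grip's foot: a free-spinning round sleeve, diameter 28 mm, 62 mm tall (from 34 mm below to 28 mm above this point), 70 mm from the screw's axis. The crank arm lies just below it; nothing stands higher.
- crank_axis (a point): Point on the vertical axis of the screw, at the height of crank_grip.
- block: Loose two-layer glued-up beech block 130 x 90 x 45 mm (0.45 kg) lying on the press base under the plate. Origin: centre of its underside.
- console: Press timer console: fixed grey box 210 x 210 x 50 mm with a black top and four large pale plastic keys, one in each quarter (96 mm apart); which key is in which quarter varies. Origin: centre of its underside.
- round_key_top (a point): Centre of the top face of the round disc key, diameter 56 mm; moves with the key; 66.5 mm above the table when up.
- round_key (a joint): How far the round key is pressed, m: 0 up, 0.008 fully down; spring, 2.4 N to start and 8 N fully down.
- square_key_top (a point): Centre of the top face of the square key, 54 x 54 mm; moves with the key; 66.5 mm above the table when up.
- square_key (a joint): How far the square key is pressed, m: 0 up, 0.008 fully down; spring, 2.4 N to start and 8 N fully down.
- bar_key_top (a point): Centre of the top face of the long bar key, 30 x 80 mm (long along the console's y); moves with the key; 66.5 mm above the table when up.
- bar_key (a joint): How far the bar key is pressed, m: 0 up, 0.008 fully down; spring, 2.4 N to start and 8 N fully down.
- cross_key_top (a point): Centre of the top face of the cancel key: plus-shaped cross, 64 mm across, arms 20 mm wide (not to be pressed); moves with the key; 66.5 mm above the table when up.
- cross_key (a joint): How far the cross key is pressed, m: 0 up, 0.008 fully down; spring, 2.4 N to start and 8 N fully down.
- pliers: Bystander: loose pliers with yellow grips, 170 mm long, lying flat on the table. Origin: about the middle, on the underside; x towards the nose.
- spool: Bystander: loose pale thread spool standing upright, diameter 64, 80 mm tall. Origin: centre of its underside.
- jar: Bystander: loose amber glass glue jar, diameter 72, 90 mm tall. Origin: centre of its underside.
Not all that is in view belongs to the job. There is more than one size of the block; the job needs the smallest.

How it is judged:
By the outcome, as a careful person would: the job done as asked, in the order asked, and still so for the second after the job is handed in, with the robot touching nothing.
It also fails if it takes over 58 s, if anything falls off the work surface, if the arm or the gripper's body presses on something with over 40 N, if the wrist force passes 120 N, or if a joint passes its speed limit or range.

## Working session

There is one attempt and no reset: what is moved stays moved. The work goes in short steps, Python scripts to look and compute and a tool call to move; the robot and the scene stay as the last step left them, time stands still between calls to the robot, and variables do not carry over. Pictures are saved under pics/ and viewed, at most 10 in all, crops included, and the job is handed in when it is done.

Besides the shell and the picture viewer there is one more tool, called after "Call:" by a JSON object that holds its "name" and its "arguments", one argument or row to a line. arm_command: Moves the arm, as the interface text tells. Its arguments: {"type":"object","properties":{"plan":{"type":"array","items":{"type":"object","properties":{"dp":{"type":"array","items":{"type":"number"}},"spin":{"type":"number"}}}},"grip":{"type":"number"},"newtons":{"type":"number"}},"required":["plan"]}

```bash
mkdir -p pics
python3 - <<'E'
from workcell import manip, viewer, finder
import cv2, numpy as np
o=manip.get_obs()
for k in o: print(k,np.round(o[k],3))
ims=[viewer.camera(c) for c in("scene","top")]
for c,i in zip(("scene","top"),ims): cv2.imwrite(f"pics/{c}0.png",i)
for t in ["crank_grip","crank_axis","press","press_plate","block","console","round_key_top","square_key_top","bar_key_top","cross_key_top","pliers","spool","jar"]:
  for c in("top","scene"):
    print(t,c,[(np.round(d["position"],3).tolist(),round(d["score"],2)) for d in finder.find_in(c,t)[:3]])
E
```

```text
clock 0.0
joint_pos [ 1.224  0.333 -0.065  1.461  0.022  1.35  -0.089]
joint_velocities [-0.     0.    -0.001  0.    -0.001 -0.001 -0.001]
tau [ 0.0000e+00 -6.2544e+01  4.9000e-02 -3.9161e+01  1.6000e-02  1.0000e-02
  0.0000e+00]
position [ 0.199 -0.592  0.404]
ee_rot [ 0.987  0.161 -0.    -0.001]
ft_force [-0.3    0.59  -0.261]
torque [-0.022 -0.005  0.044]
grasp_force 0.0
grip_width 1.002
crank_grip top [([0.457, 0.197, 0.2], 0.61)]
crank_grip scene [([0.446, 0.198, 0.199], 0.57)]
crank_axis top [([0.461, 0.2, 0.195], 0.8), ([0.725, 0.029, 0.081], 0.55)]
crank_axis scene [([0.444, 0.193, 0.199], 0.62), ([0.527, -0.278, 0.065], 0.16)]
press top [([0.495, 0.188, 0.094], 0.85)]
press scene [([0.521, 0.178, 0.098], 0.95)]
press_plate top [([0.477, 0.196, 0.09], 0.6)]
press_plate scene [([0.517, 0.193, 0.095], 0.72), ([0.447, 0.195, 0.204], 0.52), ([0.751, 0.019, 0.075], 0.43)]
block top [([0.747, 0.213, 0.064], 0.74), ([0.435, 0.176, 0.066], 0.71), ([0.26, 0.222, 0.06], 0.56)]
block scene [([0.273, 0.208, 0.064], 0.9), ([0.554, 0.161, 0.053], 0.81), ([0.766, 0.198, 0.061], 0.63)]
conso
[... 365 characters left out ...]
7, -0.255, 0.069], 0.28)]
bar_key_top top [([0.501, -0.178, 0.066], 0.83), ([0.459, 0.196, 0.199], 0.4)]
bar_key_top scene [([0.618, -0.254, 0.068], 0.66), ([0.505, -0.183, 0.067], 0.56)]
cross_key_top top [([0.523, -0.273, 0.067], 0.57)]
cross_key_top scene [([0.523, -0.273, 0.067], 0.67), ([0.623, -0.251, 0.066], 0.47)]
pliers top [([0.408, 0.006, 0.012], 0.76), ([0.479, 0.195, 0.09], 0.74), ([0.588, -0.153, 0.068], 0.54)]
pliers scene [([0.414, 0.001, 0.013], 0.89)]
spool top [([0.728, 0.019, 0.078], 0.63)]
spool scene [([0.75, 0.018, 0.076], 0.79)]
jar top [([0.569, 0.449, 0.09], 0.78), ([0.461, 0.194, 0.191], 0.6)]
jar scene [([0.585, 0.442, 0.071], 0.9), ([0.527, -0.276, 0.064], 0.66)]
```

View pics/scene0.png

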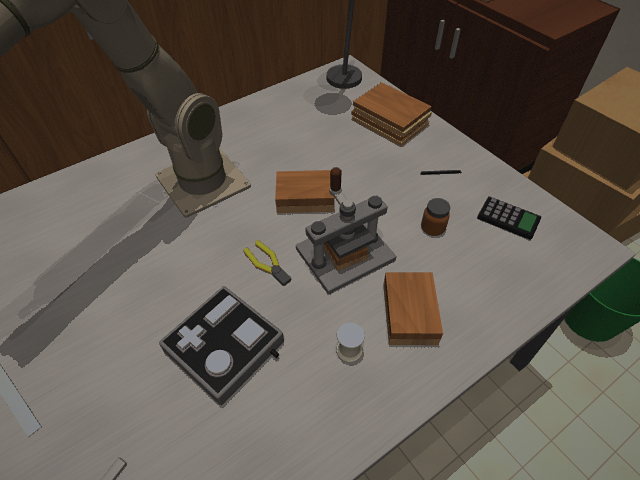

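View pics/top0.png

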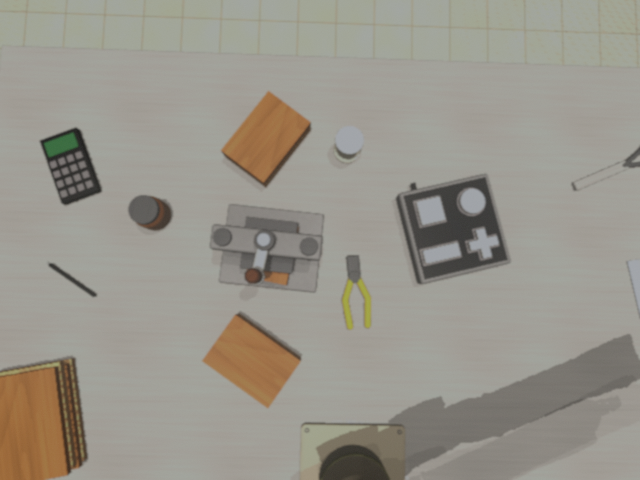

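The scene picture shows the press with its small block at about (347,245), the grip top at (336,170) and the screw top at (347,209). The top picture shows the grip top at about (253,276), the screw at (264,239) and the console at about (455,228), with the round key upper right, square upper left, bar lower left and cross lower right.

```bash
cat > h.py <<'E'
from workcell import manip, viewer, finder
import cv2, numpy as np
def P(c):
    p=viewer.camera_params(c); f=240/np.tan(np.radians(p["vertical_fov"])/2)
    K=np.array([[f,0,p["cx"]],[0,f,p["cy"]],[0,0,1]]); R=np.array(p["R"]);t=np.array(p["t"])
    return K,R,t
def tri(a,b):
    M=[]
    for c in("top","scene"):
        K,R,t=P(c); M.append(K@np.c_[R,t])
    X=cv2.triangulatePoints(M[0],M[1],np.float64(a).reshape(2,1),np.float64(b).reshape(2,1))[:,0]; return X[:3]/X[3]
def onz(c,uv,z):
    K,R,t=P(c); C=-R.T@t; d=R.T@np.linalg.inv(K)@np.r_[uv,1]; return C+d*(z-C[2])/d[2]
E
python3 - <<'E'
from h import *
r=lambda x:np.round(x,4)
print(viewer.camera_params("top"))
print("grip top",r(tri((253,276),(336,170))),"screw",r(tri((264,239),(347,208))))
print("cols",r(tri((222,237),(318,228))),r(tri((309,246),(375,203))))
for n,uv in dict(a=(231,205),b=(324,213),c=(316,292),d=(220,284)).items(): print(n,r(onz("top",uv,.02)))
for z in(.2,.22,.23): print(z,"grip",r(onz("top",(253,276),z)))
for z in(.16,.175,.19): print(z,"screw",r(onz("top",(264,239),z)))
for n,uv in dict(rnd=(473,202),sq=(431,211),bar=(441,253),cross=(484,243)).items(): print(n,r(onz("top",uv,.0665)))
t=cv2.imread("pics/top0.png")[190:305,200:335]; s=cv2.imread("pics/scene0.png")[155:295,285:405]
t=cv2.resize(t,None,fx=3.2,fy=3.2,interpolation=2); s=cv2.resize(s,(int(120*t.shape[0]/140),t.shape[0]),interpolation=2)
cv2.imwrite("pics/crop1.png",np.hstack([t,s])); print(t.shape,s.shape)
E
```

```text
{'vertical_fov': 53.39242088975146, 'cx': 322.879744228969, 'cy': 240.40507678471693, 'R': array([[ 0.02352514, -0.99938134,  0.02614383],
       [-0.9951504 , -0.02590792, -0.09489188],
       [ 0.09551051, -0.0237847 , -0.99514423]]), 't': array([0.06363225, 0.52422828, 1.05613782])}
grip top [0.4351 0.2041 0.2622] screw [0.5051 0.1913 0.1956]
cols [0.4897 0.2097 0.1369] [0.5371 0.1567 0.2682]
a [0.5984 0.2876 0.02  ]
b [0.5858 0.0754 0.02  ]
c [0.406  0.0892 0.02  ]
d [0.4188 0.3046 0.02  ]
0.2 grip [0.4353 0.2101 0.2   ]
0.22 grip [0.4349 0.2077 0.22  ]
0.23 grip [0.4347 0.2065 0.23  ]
0.16 screw [0.5092 0.196  0.16  ]
0.175 screw [0.5078 0.1945 0.175 ]
0.19 screw [0.5063 0.193  0.19  ]
rnd [ 0.6123 -0.252   0.0665]
sq [ 0.5896 -0.1587  0.0665]
bar [ 0.4975 -0.1809  0.0665]
cross [ 0.5219 -0.2758  0.0665]
(368, 432, 3) (368, 315, 3)
```

View pics/crop1.png

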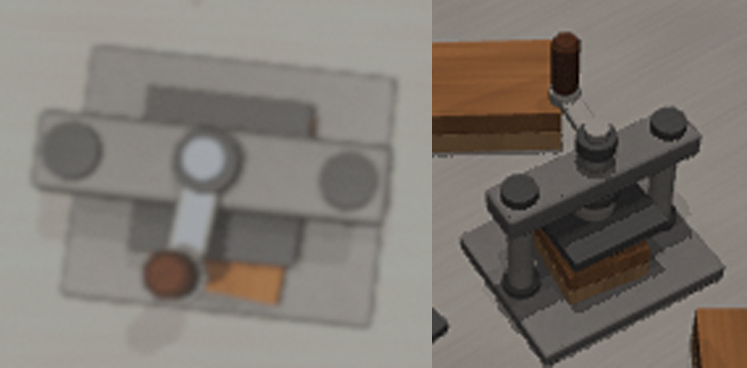

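Call:
{"name": "arm_command", "arguments": {
  "plan": [
    {"dp":[20,5,-40],"spin":0.11},
    {"dp":[40,-5,-20],"spin":0.11},
    {"dp":[40,-20,-10],"spin":0.103},
    {"dp":[40,-30,0]},
    {"dp":[40,-30,0]}
  ],
  "grip": -1
}}

```text
invalid input at $.plan[3]: expected keys dp, spin
```

The crop shows the brown grip top at top-picture pixel (253,275) and scene pixel (336,170), its foot at scene (336,190), and a gap between the plate and the block. Triangulation puts the grip top at about z = 0.26 and the screw axis at about (0.504, 0.190).

Call:
{"name": "arm_command", "arguments": {
  "plan": [
    {"dp":[20,5,-40],"spin":0.11},
    {"dp":[40,-5,-30],"spin":0.11},
    {"dp":[40,-20,-25],"spin":0.103},
    {"dp":[35,-35,0],"spin":0},
    {"dp":[35,-35,0],"spin":0}
  ],
  "grip": -1
}}

```text
clock: 1.9
position: [0.3653, -0.4828, 0.4998]
ee_rot: [1.0, 0.0, 0.001, 0.001]
ft_force: [0.2, -1.4, -0.5]
grip_width: 0.996
grasp_force: 0.0
```

Call:
{"name": "arm_command", "arguments": {
  "plan": [
    {"dp":[30,-40,0],"spin":0},
    {"dp":[30,-40,0],"spin":0},
    {"dp":[25,-45,0],"spin":0},
    {"dp":[20,-45,0],"spin":0},
    {"dp":[10,-48,0],"spin":0}
  ]
}}

```text
clock: 2.4
position: [0.4792, -0.2651, 0.4987]
ee_rot: [1.0, 0.001, 0.0, -0.0]
ft_force: [1.5, 0.3, 0.6]
grip_width: 0.998
grasp_force: 0.0
```

Call:
{"name": "arm_command", "arguments": {
  "plan": [
    {"dp":[0,-48,0],"spin":0},
    {"dp":[0,-48,0],"spin":0},
    {"dp":[0,-48,0],"spin":0},
    {"dp":[0,-48,0],"spin":0},
    {"dp":[0,-48,0],"spin":0}
  ]
}}

```text
clock: 2.9
position: [0.4774, -0.0253, 0.4992]
ee_rot: [1.0, 0.0, 0.0, 0.0]
ft_force: [1.0, 0.4, 0.5]
grip_width: 1.001
grasp_force: 0.0
```

Call:
{"name": "arm_command", "arguments": {
  "plan": [
    {"dp":[-10,-48,0],"spin":0},
    {"dp":[-15,-48,0],"spin":0},
    {"dp":[-15,-48,0],"spin":0},
    {"dp":[-10,-30,0],"spin":0},
    {"dp":[0,0,0],"spin":0}
  ]
}}

```text
clock: 3.4
position: [0.4259, 0.1508, 0.4995]
ee_rot: [1.0, 0.004, 0.001, -0.0]
ft_force: [0.9, -0.9, 0.2]
grip_width: 0.998
grasp_force: 0.0
```

Run:
```python
from h import *
o=manip.get_obs(); im=viewer.camera("wrist"); cv2.imwrite("pics/w1.png",im)
print(o["position"],o["ee_rot"],o["joint_pos"]); p=viewer.camera_params("wrist"); print(p)
for t in("crank_grip","crank_axis"): print(t,[(np.round(d["position"],3),d["score"]) for d in finder.find_in("wrist",t)[:3]])
```

```text
[0.42594587 0.15077527 0.49953595] [ 9.99991018e-01  4.18626896e-03  6.39644931e-04 -1.71065519e-04] [ 0.29225751 -0.06841037 -0.68458823  1.70052381 -0.04320453  1.4928555
 -1.95029823]
{'vertical_fov': 58.1084558924142, 'cx': 317.69282355868387, 'cy': 244.63654570579607, 'T_tool_cam': array([[ 5.78042070e-04, -9.57622110e-01, -2.88027012e-01,
         7.33046689e-02],
       [ 9.99999833e-01,  5.56654005e-04,  1.56158238e-04,
        -1.30570658e-03],
       [ 1.07908084e-05, -2.88027054e-01,  9.57622272e-01,
         3.02220498e-02],
       [ 0.00000000e+00,  0.00000000e+00,  0.00000000e+00,
         1.00000000e+00]])}
crank_grip [(array([0.456, 0.198, 0.198]), 0.76)]
crank_axis [(array([0.454, 0.198, 0.199]), 0.79)]
```

View pics/w1.png

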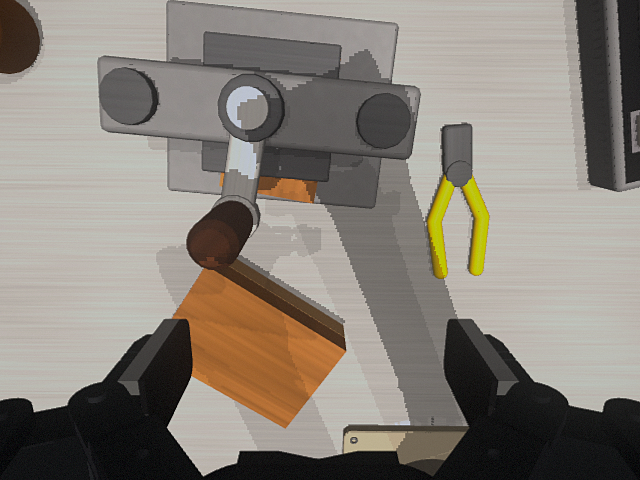

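The wrist picture shows the grip's top disc at about (213,244), its foot at about (239,215), and the screw cap at about (247,107).

```bash
cat >> h.py <<'E'
from scipy.spatial.transform import Rotation as Ro
def wz(uv,z,pos,q):
    p=viewer.camera_params("wrist"); f=240/np.tan(np.radians(p["vertical_fov"])/2); T=np.array(p["T_tool_cam"])
    d=T[:3,:3]@[(uv[0]-p["cx"])/f,(uv[1]-p["cy"])/f,1]; R=Ro.from_quat(q).as_matrix()
    C=np.array(pos)+R@T[:3,3]; d=R@d; return C+d*(z-C[2])/d[2]
E
python3 - <<'E'
from h import *
o=manip.get_obs(); a=(o["position"],o["ee_rot"])
for z in(.24,.25,.26,.27): print(z,"top",wz((213,244),z,*a)[:2], onz("top",(253.1,275.5),z)[:2])
for z in(.19,.2,.21): print(z,"foot",wz((239,215),z,*a)[:2])
for z in(.18,.19,.2,.21): print(z,"screw",wz((247,107),z,*a)[:2],onz("top",(263.7,239.3),z)[:2])
E
```

```text
0.24 top [0.43313385 0.20432181] [0.43545271 0.20514097]
0.25 top [0.436124  0.2017991] [0.43526488 0.20394381]
0.26 top [0.43911415 0.1992764 ] [0.43507706 0.20274666]
0.27 top [0.4421043 0.1967537] [0.43488923 0.2015495 ]
0.19 foot [0.43816976 0.19839363]
0.2 foot [0.44044288 0.19653611]
0.21 foot [0.44271599 0.1946786 ]
0.18 screw [0.50627126 0.19150748] [0.50669656 0.19455297]
0.19 screw [0.50610711 0.18995278] [0.50574584 0.19354917]
0.2 screw [0.50594295 0.18839809] [0.50479512 0.19254537]
0.21 screw [0.50577879 0.18684339] [0.5038444  0.19154156]
```

Call:
{"name": "arm_command", "arguments": {
  "plan": [
    {"dp":[6,-26,0],"spin":0},
    {"dp":[5,-25,0],"spin":0},
    {"dp":[0,0,0],"spin":0},
    {"dp":[0,0,40],"spin":0},
    {"dp":[0,0,40],"spin":0}
  ]
}}

```text
clock: 4.05
position: [0.4398, 0.1956, 0.4184]
ee_rot: [1.0, -0.001, 0.001, -0.0]
ft_force: [0.3, -0.8, -0.4]
grip_width: 0.999
grasp_force: 0.0
```

Call:
{"name": "arm_command", "arguments": {
  "plan": [
    {"dp":[0,0,25],"spin":0},
    {"dp":[0,0,15],"spin":0},
    {"dp":[0,0,0],"spin":0}
  ]
}}

```text
clock: 4.35
position: [0.4391, 0.1951, 0.3768]
ee_rot: [1.0, -0.001, -0.002, 0.001]
ft_force: [-0.1, 0.2, -0.6]
grip_width: 1.0
grasp_force: 0.0
```

Call:
{"name": "arm_command", "arguments": {
  "plan": [
    {"dp":[0,0,0],"spin":0},
    {"dp":[0,0,0],"spin":0},
    {"dp":[0,0,0],"spin":0},
    {"dp":[0,0,0],"spin":0},
    {"dp":[0,0,0],"spin":0}
  ],
  "grip": 1,
  "newtons": 60
}}

```text
clock: 4.85
position: [0.439, 0.1984, 0.3805]
ee_rot: [1.0, 0.001, 0.001, -0.001]
ft_force: [-0.9, 4.1, 6.8]
grip_width: 0.311
grasp_force: 58.5
```

Run:
```python
import numpy as np
psi=0.12+0.2*np.arange(0,36); r=69
x=-r*np.cos(psi); y=r*np.sin(psi)
X=np.round(x-x[0],1);Y=np.round(-(y-y[0]),1)
for i in range(1,36): print(i,round(psi[i],2),round(X[i]-X[i-1],1),round(Y[i]-Y[i-1],1))
print(manip) if 0 else None
```

```text
1 0.32 3.0 -13.4
2 0.52 5.6 -12.6
3 0.72 8.0 -11.2
4 0.92 10.1 -9.4
5 1.12 11.7 -7.2
6 1.32 13.0 -4.8
7 1.52 13.6 -2.1
8 1.72 13.8 0.7
9 1.92 13.3 3.4
10 2.12 12.4 6.0
11 2.32 11.0 8.3
12 2.52 9.1 10.4
13 2.72 6.9 11.9
14 2.92 4.3 13.1
15 3.12 1.7 13.7
16 3.32 -1.1 13.7
17 3.52 -3.8 13.3
18 3.72 -6.3 12.2
19 3.92 -8.7 10.7
20 4.12 -10.6 8.8
21 4.32 -12.1 6.5
22 4.52 -13.2 4.0
23 4.72 -13.7 1.3
24 4.92 -13.7 -1.5
25 5.12 -13.1 -4.2
26 5.32 -12.1 -6.7
27 5.52 -10.5 -8.9
28 5.72 -8.4 -10.9
29 5.92 -6.2 -12.3
30 6.12 -3.6 -13.3
31 6.32 -0.8 -13.8
32 6.52 1.8 -13.6
33 6.72 4.6 -13.0
34 6.92 7.0 -11.9
35 7.12 9.3 -10.2
```

Call:
{"name": "arm_command", "arguments": {
  "plan": [
    {"dp":[3,-15.5,-2],"spin":0},
    {"dp":[5.6,-13.5,0.5],"spin":0},
    {"dp":[8,-11.2,0.5],"spin":0},
    {"dp":[10.1,-9.4,0.5],"spin":0},
    {"dp":[11.7,-7.2,0.5],"spin":0}
  ],
  "newtons": 80
}}

```text
clock: 5.35
position: [0.4765, 0.2543, 0.3781]
ee_rot: [1.0, 0.001, -0.002, 0.001]
ft_force: [-7.1, -2.3, -1.5]
grip_width: 0.31
grasp_force: 82.0
```

Call:
{"name": "arm_command", "arguments": {
  "plan": [
    {"dp":[13,-4.8,0.5],"spin":0},
    {"dp":[13.6,-2.1,0.5],"spin":0},
    {"dp":[13.8,0.7,0.5],"spin":0},
    {"dp":[13.3,3.4,0.5],"spin":0},
    {"dp":[12.4,6,0.5],"spin":0}
  ]
}}

```text
clock: 5.85
position: [0.5424, 0.2534, 0.3758]
ee_rot: [1.0, 0.002, -0.001, -0.002]
ft_force: [-2.7, 10.9, -6.9]
grip_width: 0.306
grasp_force: 81.7
```

Call:
{"name": "arm_command", "arguments": {
  "plan": [
    {"dp":[11,8.3,0.5],"spin":0},
    {"dp":[9.1,10.4,0.5],"spin":0},
    {"dp":[6.9,11.9,0.5],"spin":0},
    {"dp":[4.3,13.1,0.5],"spin":0},
    {"dp":[1.7,13.7,0.5],"spin":0}
  ]
}}

```text
clock: 6.35
position: [0.578, 0.1941, 0.3733]
ee_rot: [1.0, 0.001, 0.002, -0.002]
ft_force: [13.4, 8.4, -14.6]
grip_width: 0.307
grasp_force: 80.9
```

Call:
{"name": "arm_command", "arguments": {
  "plan": [
    {"dp":[1,13.7,1.3],"spin":0},
    {"dp":[-2.3,13.3,1.3],"spin":0},
    {"dp":[-5.3,12.2,1.3],"spin":0},
    {"dp":[-8.2,10.7,1.3],"spin":0},
    {"dp":[-10.6,8.8,1],"spin":0}
  ]
}}

```text
clock: 6.85
position: [0.5515, 0.1364, 0.3704]
ee_rot: [1.0, 0.001, 0.003, -0.002]
ft_force: [1.0, 7.9, 14.5]
grip_width: 0.304
grasp_force: 84.0
```

Call:
{"name": "arm_command", "arguments": {
  "plan": [
    {"dp":[-12.1,6.5,0],"spin":0},
    {"dp":[-13.2,4,0],"spin":0},
    {"dp":[-13.7,1.3,0.2],"spin":0},
    {"dp":[-13.7,-1.5,0.4],"spin":0},
    {"dp":[-13.1,-4.2,0.5],"spin":0}
  ]
}}

```text
clock: 7.35
position: [0.4861, 0.1266, 0.368]
ee_rot: [1.0, -0.001, 0.002, 0.001]
ft_force: [4.4, -7.3, 5.7]
grip_width: 0.308
grasp_force: 83.3
```

Call:
{"name": "arm_command", "arguments": {
  "plan": [
    {"dp":[-12.1,-6.7,0.4],"spin":0},
    {"dp":[-10.5,-8.9,0.4],"spin":0},
    {"dp":[-4.5,-5.5,0.2],"spin":0},
    {"dp":[0,0,0],"spin":0}
  ]
}}

```text
clock: 7.75
position: [0.4571, 0.1479, 0.3665]
ee_rot: [1.0, -0.0, -0.002, 0.003]
ft_force: [-16.6, -12.6, 18.6]
grip_width: 0.308
grasp_force: 84.7
```

Call:
{"name": "arm_command", "arguments": {
  "plan": [
    {"dp":[-3.7,3.3,-2],"spin":0},
    {"dp":[-4.4,-5.4,0.2],"spin":0},
    {"dp":[0,0,0],"spin":0}
  ]
}}

```text
clock: 8.05
position: [0.4512, 0.1514, 0.3669]
ee_rot: [1.0, 0.0, 0.002, -0.001]
ft_force: [17.3, 2.9, -21.6]
grip_width: 0.301
grasp_force: 84.2
```

Call:
{"name": "arm_command", "arguments": {
  "plan": [
    {"dp":[0.5,-3.5,1.1],"spin":0},
    {"dp":[0,0,0],"spin":0}
  ]
}}

```text
clock: 8.25
position: [0.4517, 0.1528, 0.3667]
ee_rot: [1.0, -0.001, 0.001, 0.002]
ft_force: [5.6, -11.7, -0.7]
grip_width: 0.305
grasp_force: 86.4
```

Call:
{"name": "arm_command", "arguments": {
  "plan": [
    {"dp":[-0.8,-1.2,0],"spin":0},
    {"dp":[0,0,0],"spin":0}
  ]
}}

```text
clock: 8.45
position: [0.4511, 0.1534, 0.3667]
ee_rot: [1.0, -0.001, 0.001, 0.002]
ft_force: [7.2, -12.4, -0.5]
grip_width: 0.308
grasp_force: 86.4
```

Call:
{"name": "arm_command", "arguments": {
  "plan": [
    {"dp":[-1.2,-1.7,0],"spin":0},
    {"dp":[0,0,0],"spin":0},
    {"dp":[0,0,0],"spin":0}
  ]
}}

```text
clock: 8.75
position: [0.4501, 0.1547, 0.3667]
ee_rot: [1.0, -0.002, 0.002, 0.002]
ft_force: [7.1, -13.8, -2.9]
grip_width: 0.308
grasp_force: 86.3
```

Call:
{"name": "arm_command", "arguments": {
  "plan": [
    {"dp":[-1.1,-1.8,0],"spin":0},
    {"dp":[0,0,0],"spin":0},
    {"dp":[0,0,0],"spin":0}
  ]
}}

```text
clock: 9.05
position: [0.4493, 0.1561, 0.3667]
ee_rot: [1.0, -0.002, 0.002, 0.003]
ft_force: [9.7, -16.0, -2.2]
grip_width: 0.308
grasp_force: 86.3
```

Firmly clamped, with about 18 N at the grip. I'll unload it, release and rise.

Call:
{"name": "arm_command", "arguments": {
  "plan": [
    {"dp":[1.3,2,0],"spin":0},
    {"dp":[0,0,0],"spin":0}
  ]
}}

```text
clock: 9.25
position: [0.45, 0.1551, 0.3667]
ee_rot: [1.0, -0.001, 0.001, 0.002]
ft_force: [5.4, -11.4, -0.9]
grip_width: 0.311
grasp_force: 86.4
```

Call:
{"name": "arm_command", "arguments": {
  "plan": [
    {"dp":[0,0,0],"spin":0},
    {"dp":[0,0,0],"spin":0},
    {"dp":[0,0,0],"spin":0},
    {"dp":[0,0,0],"spin":0},
    {"dp":[0,0,0],"spin":0}
  ],
  "grip": -1
}}

```text
clock: 9.75
position: [0.4487, 0.1582, 0.3665]
ee_rot: [1.0, 0.001, 0.0, -0.0]
ft_force: [0.8, 0.9, 0.3]
grip_width: 1.001
grasp_force: 0.0
```

Call:
{"name": "arm_command", "arguments": {
  "plan": [
    {"dp":[0,0,-20],"spin":0},
    {"dp":[0,0,-40],"spin":0},
    {"dp":[0,0,-40],"spin":0},
    {"dp":[0,0,-30],"spin":0},
    {"dp":[0,0,0],"spin":0}
  ]
}}

```text
clock: 10.25
position: [0.449, 0.1587, 0.5004]
ee_rot: [1.0, 0.001, 0.003, -0.001]
ft_force: [-0.8, 0.5, 0.4]
grip_width: 1.0
grasp_force: 0.0
```

Run:
```python
from h import *
im=viewer.camera("scene"); o=manip.get_obs(); w=viewer.camera("wrist"); print(o["position"],o["grip_width"])
s=cv2.resize(im[155:295,285:405],(343,400),interpolation=2); w=cv2.resize(w,(533,400))[:,:450]
cv2.imwrite("pics/c2.png",np.hstack([s,w]))
```

```text
[0.44886103 0.15842632 0.49802762] 1.0019534395995426
```

View pics/c2.png

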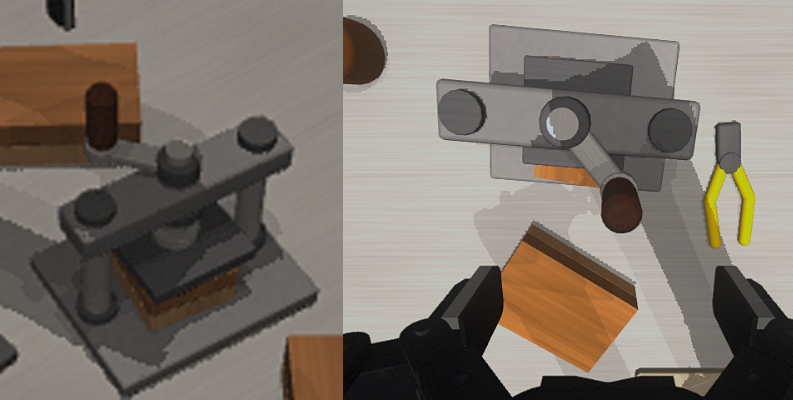

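The scene crop (left) shows the plate lying on the block. The wrist view (right) shows the crank nearly a full turn on, with the grip at (622,205). Next, the console.

Call:
{"name": "arm_command", "arguments": {
  "plan": [
    {"dp":[18,45,0],"spin":0},
    {"dp":[18,45,0],"spin":0},
    {"dp":[18,45,0],"spin":0},
    {"dp":[18,45,0],"spin":0},
    {"dp":[18,45,0],"spin":0}
  ],
  "grip": 1,
  "newtons": 40
}}

```text
clock: 10.85
position: [0.5392, -0.0688, 0.4949]
ee_rot: [1.0, 0.001, -0.001, 0.0]
ft_force: [0.6, 1.3, -0.3]
grip_width: 0.144
grasp_force: 0.0
```

Call:
{"name": "arm_command", "arguments": {
  "plan": [
    {"dp":[18,45,30],"spin":0},
    {"dp":[18,45,40],"spin":0},
    {"dp":[10,30,40],"spin":0},
    {"dp":[0,0,40],"spin":0},
    {"dp":[0,0,0],"spin":0}
  ]
}}

```text
clock: 11.35
position: [0.5771, -0.1722, 0.3518]
ee_rot: [1.0, -0.0, -0.006, -0.002]
ft_force: [-0.6, 0.5, -0.3]
grip_width: 0.004
grasp_force: 0.0
```

Run:
```python
from h import *
o=manip.get_obs(); w=viewer.camera("wrist"); print(o["position"],o["ee_rot"],o["grip_width"]); cv2.imwrite("pics/w3.png",w)
for t in("round_key_top","square_key_top","bar_key_top"): print(t,[(np.round(d["position"],3),d["score"]) for d in finder.find_in("wrist",t)[:2]])
```

```text
[ 0.57705939 -0.1722321   0.35178115] [ 9.99982661e-01 -7.83762884e-05 -5.57975913e-03 -1.88083884e-03] 0.004223274244327865
round_key_top [(array([ 0.616, -0.251,  0.07 ]), 0.98)]
square_key_top [(array([ 0.591, -0.161,  0.068]), 0.92)]
bar_key_top [(array([ 0.509, -0.21 ,  0.066]), 0.92)]
```

View pics/w3.png

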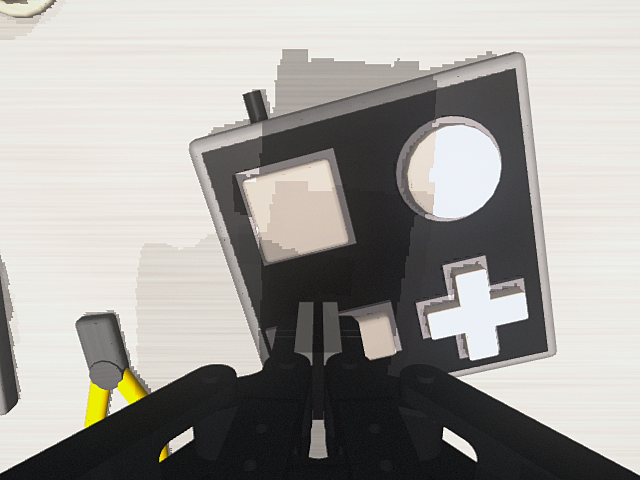

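The wrist picture shows the round key at (453,169), the square at (299,210), the cross at (477,312), and the bar mostly hidden behind the fingers. This agrees with the earlier fixes.

Call:
{"name": "arm_command", "arguments": {
  "plan": [
    {"dp":[12,26,10],"spin":0},
    {"dp":[12,26,20],"spin":0},
    {"dp":[13,27,20],"spin":0},
    {"dp":[0,0,25],"spin":0},
    {"dp":[0,0,20],"spin":0}
  ]
}}

```text
clock: 12.05
position: [0.6167, -0.2512, 0.2651]
ee_rot: [1.0, 0.0, 0.001, 0.001]
ft_force: [0.4, 0.9, -0.2]
grip_width: -0.002
grasp_force: 0.0
```

Call:
{"name": "arm_command", "arguments": {
  "plan": [
    {"dp":[0,0,0],"spin":0}
  ]
}}

```text
clock: 12.15
position: [0.6158, -0.2501, 0.2633]
ee_rot: [1.0, 0.001, -0.001, -0.0]
ft_force: [-0.1, -0.5, 0.2]
grip_width: -0.004
grasp_force: 0.0
```

Call:
{"name": "arm_command", "arguments": {
  "plan": [
    {"dp":[0,0,16],"spin":0},
    {"dp":[0,0,8],"spin":0},
    {"dp":[0,0,4],"spin":0},
    {"dp":[0,0,0],"spin":0}
  ]
}}

```text
clock: 12.55
position: [0.6163, -0.2504, 0.2366]
ee_rot: [1.0, 0.001, 0.0, 0.0]
ft_force: [-1.0, 0.9, 4.0]
grip_width: 0.0
grasp_force: 2.3
```

Call:
{"name": "arm_command", "arguments": {
  "plan": [
    {"dp":[0,0,3],"spin":0},
    {"dp":[0,0,2.8],"spin":0},
    {"dp":[0,0,0],"spin":0}
  ]
}}

```text
clock: 12.85
position: [0.6163, -0.2504, 0.2321]
ee_rot: [1.0, 0.0, 0.001, 0.0]
ft_force: [-3.9, 1.6, 9.7]
grip_width: -0.002
grasp_force: 5.1
```

Call:
{"name": "arm_command", "arguments": {
  "plan": [
    {"dp":[0,0,0.8],"spin":0},
    {"dp":[0,0,0],"spin":0}
  ]
}}

```text
clock: 13.05
position: [0.6164, -0.2504, 0.232]
ee_rot: [1.0, 0.0, 0.001, 0.0]
ft_force: [-6.4, 2.3, 16.3]
grip_width: 0.003
grasp_force: 7.9
```

Bottomed: 16 N with no further travel. Lift, then move to the square key.

Call:
{"name": "arm_command", "arguments": {
  "plan": [
    {"dp":[0,0,-15],"spin":0},
    {"dp":[0,0,-20],"spin":0},
    {"dp":[-9,-30,0],"spin":0},
    {"dp":[-9,-30,0],"spin":0},
    {"dp":[-8,-31,0],"spin":0}
  ]
}}

```text
clock: 13.55
position: [0.5895, -0.1589, 0.2652]
ee_rot: [1.0, 0.0, 0.0, 0.0]
ft_force: [0.5, 0.7, -0.1]
grip_width: 0.005
grasp_force: 0.0
```

Call:
{"name": "arm_command", "arguments": {
  "plan": [
    {"dp":[0,0,0],"spin":0},
    {"dp":[0,0,5],"spin":0},
    {"dp":[0,0,0],"spin":0}
  ]
}}

```text
clock: 13.85
position: [0.5897, -0.1609, 0.2589]
ee_rot: [1.0, -0.0, -0.0, 0.0]
ft_force: [0.2, -0.1, -0.0]
grip_width: 0.002
grasp_force: 0.0
```

Bottom is at about z = 0.232, 27 mm below.

Call:
{"name": "arm_command", "arguments": {
  "plan": [
    {"dp":[0,0,13],"spin":0},
    {"dp":[0,0,6],"spin":0},
    {"dp":[0,0,4],"spin":0},
    {"dp":[0,0,3],"spin":0},
    {"dp":[0,0,0],"spin":0}
  ]
}}

```text
clock: 14.35
position: [0.5896, -0.1604, 0.2331]
ee_rot: [1.0, -0.0, -0.001, 0.0]
ft_force: [-4.0, -2.0, 6.8]
grip_width: -0.003
grasp_force: 3.5
```

Call:
{"name": "arm_command", "arguments": {
  "plan": [
    {"dp":[0,0,1.6],"spin":0},
    {"dp":[0,0,0],"spin":0}
  ]
}}

```text
clock: 14.55
position: [0.5897, -0.1604, 0.2321]
ee_rot: [1.0, -0.0, -0.0, 0.0]
ft_force: [-4.6, -0.9, 7.8]
grip_width: -0.002
grasp_force: 3.8
```

Call:
{"name": "arm_command", "arguments": {
  "plan": [
    {"dp":[0,0,1.2],"spin":0},
    {"dp":[0,0,0],"spin":0}
  ]
}}

```text
clock: 14.75
position: [0.5898, -0.1603, 0.232]
ee_rot: [1.0, -0.0, -0.0, 0.001]
ft_force: [-7.8, -1.1, 16.7]
grip_width: -0.001
grasp_force: 8.6
```

Call:
{"name": "arm_command", "arguments": {
  "plan": [
    {"dp":[0,0,-15],"spin":0},
    {"dp":[0,0,-20],"spin":0},
    {"dp":[-30,7,0],"spin":0},
    {"dp":[-31,7,0],"spin":0},
    {"dp":[-30,7,0],"spin":0}
  ]
}}

```text
clock: 15.25
position: [0.4979, -0.1807, 0.2656]
ee_rot: [1.0, 0.001, 0.0, -0.0]
ft_force: [0.2, -0.5, -0.0]
grip_width: -0.0
grasp_force: 0.0
```

Call:
{"name": "arm_command", "arguments": {
  "plan": [
    {"dp":[0,0,0],"spin":0},
    {"dp":[0,0,5],"spin":0},
    {"dp":[0,0,0],"spin":0}
  ]
}}

```text
clock: 15.55
position: [0.4994, -0.1803, 0.2601]
ee_rot: [1.0, 0.001, -0.0, -0.0]
ft_force: [-0.3, -0.3, 0.8]
grip_width: -0.001
grasp_force: 0.0
```

Call:
{"name": "arm_command", "arguments": {
  "plan": [
    {"dp":[0,0,14],"spin":0},
    {"dp":[0,0,6],"spin":0},
    {"dp":[0,0,4],"spin":0},
    {"dp":[0,0,3],"spin":0},
    {"dp":[0,0,0],"spin":0}
  ]
}}

```text
clock: 16.05
position: [0.4991, -0.1803, 0.2333]
ee_rot: [1.0, 0.001, -0.0, -0.0]
ft_force: [-2.3, 1.9, 6.8]
grip_width: 0.003
grasp_force: 3.4
```

Call:
{"name": "arm_command", "arguments": {
  "plan": [
    {"dp":[0,0,1.6],"spin":0},
    {"dp":[0,0,0],"spin":0}
  ]
}}

```text
clock: 16.25
position: [0.4991, -0.1802, 0.2321]
ee_rot: [1.0, 0.001, -0.0, -0.0]
ft_force: [-2.4, 2.7, 7.6]
grip_width: -0.0
grasp_force: 3.8
```

Call:
{"name": "arm_command", "arguments": {
  "plan": [
    {"dp":[0,0,1.2],"spin":0},
    {"dp":[0,0,0],"spin":0}
  ]
}}

```text
clock: 16.45
position: [0.4992, -0.1802, 0.2319]
ee_rot: [1.0, 0.001, -0.0, 0.0]
ft_force: [-8.3, 3.3, 17.5]
grip_width: 0.001
grasp_force: 9.1
```

Call:
{"name": "arm_command", "arguments": {
  "plan": [
    {"dp":[0,0,-15],"spin":0},
    {"dp":[0,0,-40],"spin":0},
    {"dp":[0,0,-40],"spin":0},
    {"dp":[0,0,-40],"spin":0},
    {"dp":[0,0,0],"spin":0}
  ]
}}

```text
clock: 16.95
position: [0.5003, -0.1807, 0.3714]
ee_rot: [1.0, 0.0, 0.004, 0.002]
ft_force: [1.0, -0.5, 0.3]
grip_width: 0.003
grasp_force: 0.0
```

Run:
```python
from h import *
cv2.imwrite("pics/end.png",viewer.camera("scene"))
```

```text
(no output)
```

View pics/end.png

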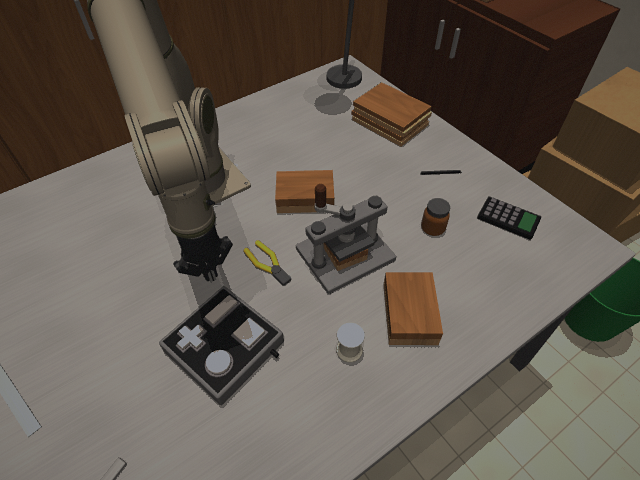

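The plate is still down on the block at (347,255), and the pliers, spool and jar are where they were. The arm is clear above the console.

```bash
python3 -c "
from workcell import manip; print(manip.hand_in())"
```

```text
the job is handed in; nothing more can be done
None
```

The block is clamped with about 18 N at the grip, the round, square and bar keys were each pressed fully down and released in that order, and the job is handed in at about 17 s; the result of the judging was not shown.

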